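Fetch the feeding dish from behind the jars and weigh it

TASK

Stand the can, the square canister and the bottle from the wooden stand upright on the grey tray, all three of them, so that you can get at the little feeding dish behind them; then set the dish upright on the middle of the scale's round pan. After that put the three containers back on the stand, each on the very spot where it stood at the start. Tip nothing over, and leave the tape roll, the beaker of tools and the nest house where they are.

Things in the scene. Friction and masses are not known exactly. Their poses are not given: they have to be found in the camera images.
- stand: fixed light-wood stand; base 170 (x) by 210 (y) by 8 mm; back board along its +x edge (inner face at x=75 mm, top 58 mm above the table). Origin: centre of underside; x points to the back board. Dark flat discs mark the spots: containers at (-40,0), (5,56), (5,-56) mm in any order, smaller one for the dish at (30,0); things start within 5 mm of them
- tray: empty shallow grey plastic tray, fixed on the table to the left or right of the stand, 270 (x) by 140 (y) mm, 4 mm walls 12 mm high, inner floor 4 mm above the table; origin: centre of its underside, x along its long side
- pan (a point): centre of the upper face of the round steel pan (diameter 120 mm), 35 mm above the table, of a flat white bench scale (170 by 150 mm, housing 26 mm high, small dark display beside the pan at its -x edge); fixed on the table on the other side of the stand from the tray
- can: round metal can with a paper band and a flat white lid as wide as the can, 50 mm diameter, 100 mm high, loose, about 0.25 kg; origin: centre of its underside, z up
- canister: square white canister with a flat grey lid, 50 by 50 mm (lid 52), 90 mm high, loose, about 0.25 kg; origin: centre of its underside, x and y square to its sides, z up
- bottle: round white bottle, 50 mm diameter up to 78 mm height, then a shoulder and a narrow neck with a 25 mm wide grey cap, 103 mm high in all, loose, about 0.2 kg; origin: centre of its underside, z up
- dish: small round open white ceramic feeding dish, 54 mm outer diameter, 30 mm high, 4 mm wall, loose, about 0.09 kg; it stands at the back of the stand, hemmed in by the three containers and the back board; origin: centre of its underside, z up
- tape: bystander: green roll of tape lying flat, 64 mm diameter, 25 mm high; origin: centre of its underside; to be left alone
- beaker: bystander: clear beaker 80 mm across and 100 mm high with thin steel tools standing in it up to 155 mm, near the far edge; origin: centre of its underside; to be left alone.
- nesthouse: bystander: purple toy-like nest house with a pointed roof, 75 mm square, roof 112 mm wide, 120 mm high, near the far edge; origin: centre of its underside; to be left alone

How it is judged:
By the outcome, as a careful person would: the job done as asked, in the order asked, and still so for the second after the job is handed in, with the robot touching nothing.
It also fails if it takes over 141 s, if anything falls off the work surface, if the arm or the gripper's body presses on something with over 40 N, if the wrist force passes 120 N, or if a joint passes its speed limit or range.

ROBOT

A 7-joint arm with a two-finger parallel gripper is mounted at the origin on the work surface. World frame = base frame: x ahead of the robot, y to its left, z up, the work surface at z = 0. Lengths are in mm, angles in rad, forces in N, time in s.
With the tool pointing down it reaches from about 400 to 875 mm from the base axis. Payload 6.5 kg.
Tool frame: the origin (TCP) lies midway between the tips of the shut fingers; the grasp point (between the pads) lies 19 mm behind it; z points along the fingers, y is the line along which they close (so a half turn about z gives the same grasp; the last joint's range is limited). The gripper opens to 85 mm and grips with 20 to 120 N. Pads are 22 mm wide; open, the fingers measure 114 mm over their backs; the gripper's body (76 mm by 85 mm) begins 54 mm behind the grasp point. The pads swing forward as they close: fully open they stand 13 mm farther back than shut.
Start: joints at [-1.389, 0.536, -0.004, 1.538, 0.003, 1.067, -0.071], TCP at [159.422, 630.139, 231.29] pointing down, gripper open.
Joint ranges: [-2.7, 2.7], [-0.37, 2.16], [-1.27, 1.26], [0.24, 2.4], [-1.31, 4.45], [0.19, 1.91], [-2.76, 2.76]. Speed limits (rad/s): [2.39, 2.39, 3.14, 3.14, 3.14, 3.14, 3.14].

INTERFACE

Orientations are given as a unit quaternion [x, y, z, w].
In Python, from bench import read_state, snapshot, close_job gives the robot as it stands.
- The arm moves only by the tool play_rows, never from a script. Its argument "series" is text: rows parted by semicolons, each of 5 numbers parted by spaces: the shift along the tool's x, y, z in m, then the turn about the tool's z in rad, then the opening, from 0 (shut) to 1 (fully open). A call has 1 to 10 rows; each row shifts and turns the commanded pose from where the row before left it, along the tool's axes as they then stand; what a row does not reach is not made up. A row lasts 1/8 s, in which the tool goes at most 62.5 mm and 10.7 degrees, less where a joint would pass 70% of its speed; a pose out of reach is approached as far as the arm can. A call is refused whole if a number of a shift passes 0.0625 or a number of a turn 0.188, either way. A call with a gripper value outside its range is refused whole. The fingers move at their own pace and stop on an object; "squeeze" is the grip in N (left out, the last holds). Time passes only in rows, so rows that do not move let the fingers close. It gives the time, the measured TCP pose, the force, the opening and the grip force at its end, in the units of the state.
- read_state(): the state, without advancing time (a new reading comes with each control period).
- snapshot(name): name is "scene" or "side" or "wrist"; returns a dict with "image" (480x640x3 uint8, red, green, blue), "fx", "fy", "cx", "cy" (pixels), "k1" (the pictures are not rectified: a ray, as slopes to the right and down, at radius r is drawn at 1 + k1 r^2 times it, then the intrinsics apply), "rvec" (rotation vector, rad) and "tvec" (3), from world to camera coordinates, as OpenCV has them. Camera axes: x right, y down, z forward; pixel columns grow to the right and rows downward; lengths in mm; the calibration is good to about 2 mm. A picture is of the moment at which its call begins. There is no depth.
- close_job(): hands the job in; it is judged then, once.
The state is a dict: "time": time; "joints": joint angles; "joint_vel": joint speeds; "tau": joint torques, N m; "tcp_pos": TCP position; "eef_rot": TCP orientation; "force": force on the tool from outside, world axes, zero at the start; "torque": the same for the moment, N m; "gripper_width": finger opening in mm; "gripper_force": force on a finger pad.
Only numpy, scipy, OpenCV 4.12 (cv2) and the standard library are available. Lean on these libraries where they do the work, as an engineer would, in place of code of your own. Each camera call takes 0.05 s, during which the arm holds its last target. There are 200 camera calls.

## Working session

There is one attempt and no reset: what is moved stays moved. The work goes in short steps, Python scripts to look and compute and a tool call to move; the robot and the scene stay as the last step left them, time stands still between calls to the robot, and variables do not carry over. Pictures are saved under pics/ and viewed, at most 17 in all, crops included, and the job is handed in when it is done.

Besides the shell and the picture viewer there is one more tool, called after ">>>" as name(argument=value, ...), one argument or row to a line, values as JSON. play_rows: Moves the arm, as the interface text tells. Its arguments: {"type":"object","properties":{"series":{"type":"string"},"squeeze":{"type":"number"}},"required":["series"]}

```bash
mkdir -p pics; ls; cat > h.py <<'E'
import numpy as np, cv2
from bench import read_state, snapshot, close_job
def save(n,f):
    s=snapshot(n); cv2.imwrite('pics/'+f,s['image'][:,:,::-1]); np.save('pics/'+f[:-4]+'.npy',s,allow_pickle=True); return s
def load(f): return np.load('pics/'+f+'.npy',allow_pickle=True).item()
def ray(s,u,v):
    x=(u-s['cx'])/s['fx'];y=(v-s['cy'])/s['fy'];rd=np.hypot(x,y);r=rd
    for _ in range(20): r=rd/(1+s['k1']*r*r)
    k=r/rd if rd>0 else 1
    R=cv2.Rodrigues(np.array(s['rvec'],float))[0];t=np.array(s['tvec'],float).ravel()
    return -R.T@t, R.T@np.array([x*k,y*k,1])
def onz(s,u,v,z):
    c,d=ray(s,u,v); return (c+d*(z-c[2])/d[2])[:2]
def proj(s,p):
    R=cv2.Rodrigues(np.array(s['rvec'],float))[0];t=np.array(s['tvec'],float).ravel()
    q=R@np.array(p,float)+t;x,y=q[:2]/q[2];k=1+s['k1']*(x*x+y*y)
    return np.array([s['fx']*x*k+s['cx'],s['fy']*y*k+s['cy']])
E
python3 - <<'E'
from h import *
for n in('scene','side'):
    s=save(n,n+'0.png');print(n,ray(s,320,240)[0].round(),s['k1'],s['fx'])
print(read_state())
E
```

```text
pics
scene [1014. -622.  887.] 0.005503247044312178 564.7620229760555
side [ 514. -827.  521.] -0.10463877831985408 560.3389794442306
{'time': 0.1, 'joints': array([-1.38919214,  0.53710308, -0.00444316,  1.5387686 ,  0.00259137,
        1.06732538, -0.07118976]), 'joint_vel': array([ 7.35350986e-04, -6.54149283e-04,  7.99174622e-05, -1.71445072e-03,
       -1.04373422e-03, -1.65178384e-05,  1.01347566e-03]), 'tau': array([ 2.28636884e-03, -5.84563208e+01,  1.05161548e+00, -2.59777504e+01,
        1.26322292e-02,  4.59237053e-03, -1.39466013e-05]), 'tcp_pos': array([159.29678342, 629.58266297, 230.49468496]), 'eef_rot': array([ 1.23544758e-01,  9.92338679e-01, -7.98064825e-04, -4.48385643e-05]), 'force': array([-1.05951468, -0.04835419, -0.28118132]), 'torque': array([-0.01431717,  0.02424884,  0.03037329]), 'gripper_force': 0.0, 'gripper_width': 85.4019389619415}
```

View pics/scene0.png

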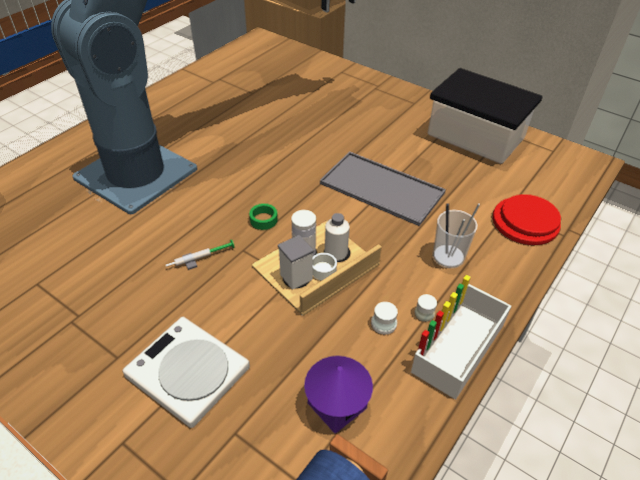

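View pics/side0.png

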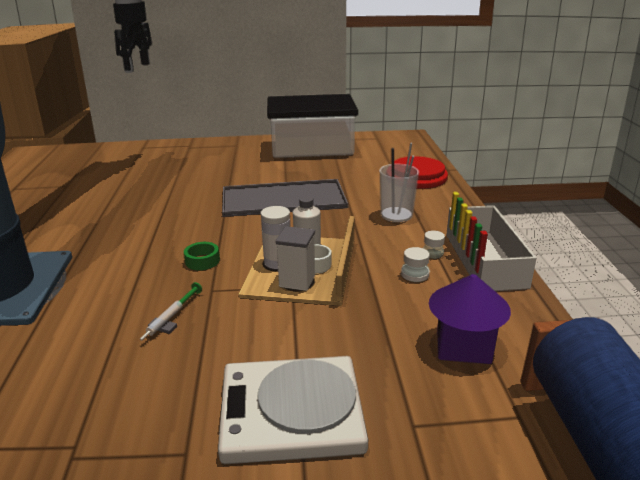

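The scene view shows the can lid at about (304,219), the canister lid at (297,247), the bottle cap at (337,219), the dish at (322,266), the tray around (382,187) and the pan at (194,369). The side view shows the same layout.

```bash
python3 - <<'E'
from h import *
s=load('scene0');d=load('side0')
for n,u,v,z in [('can',304,219,100),('canister',297,249,90),('bottle',337.5,219,103),('dish',322,262,30),('pan',194,369,35),('tape',263,212,25),('trayL',321,183,12),('trayT',352,156,12),('trayR',443,190,12),('trayB',417,219,12),('standL',253,266,8),('standB',301,307,58-50),('boardtopR',381,248,58),('boardtopL',301,296,58)]:
    print(n,onz(s,u,v,z).round(1))
print()
for n,u,v,z in [('can',276,214,100),('canister',297,238,90),('bottle',306,202,103),('dish',318,252,30),('pan',307,395,35),('trayNL',223,213,12),('trayNR',345,207,12),('trayFL',226,186,12),('trayFR',340,183,12),('standNL',242,296,8),('standNR',335,302,8),('boardN',347,247,58),('boardF',354,218,58)]:
    print(n,onz(d,u,v,z).round(1))
E
```

```text
can [498.2  39.1]
canister [533.  -28.6]
bottle [554.2  77.7]
dish [560.6  18.1]
pan [ 535.6 -322.2]
tape [361.7  64.3]
trayL [395.8 238.4]
trayT [394.9 372.8]
trayR [643.  394.7]
trayB [644.1 268.3]
standL [440.7 -62. ]
standB [587.1 -86.8]
boardtopR [648.2 101.3]
boardtopL [595.3 -96.6]

can [501.6  43.5]
canister [534.4 -28.4]
bottle [555.5  80.9]
dish [572.   27.2]
pan [ 532.1 -326.7]
trayNL [387.7 241.9]
trayNR [645.7 244.7]
trayFL [383.8 387.4]
trayFR [649.5 376.3]
standNL [440.8 -66. ]
standNR [589.5 -96.5]
boardN [618.6  -9.3]
boardF [644.8  98.6]
```

>>> play_rows(
  series="-0.037 -0.035 -0.01 0 1;-0.037 -0.035 -0.01 0 1;-0.037 -0.035 -0.01 0 1;-0.037 -0.035 -0.01 0 1;-0.037 -0.035 -0.01 0 1;-0.037 -0.035 -0.01 0 1;-0.037 -0.035 -0.01 0 1;-0.037 -0.035 0 0 1;-0.037 -0.035 0 0 1;-0.037 -0.035 0 0 1",
  squeeze=40,
)

```text
time: 1.35
tcp_pos: [432.8, 198.5, 301.2]
eef_rot: [0.123, 0.992, 0.0, -0.0]
force: [0.4, 0.5, -0.7]
gripper_width: 85.6
gripper_force: 0.0
```

>>> play_rows(
  series="-0.037 -0.035 0 0 1;-0.037 -0.035 0 0 1;-0.037 -0.035 0 0 1;0 0 0 0 1;0 0 0 0 1",
)

```text
time: 1.98
tcp_pos: [513.6, 71.7, 300.9]
eef_rot: [0.123, 0.992, 0.0, -0.001]
force: [-0.8, 0.1, 0.6]
gripper_width: 85.5
gripper_force: 0.0
```

```bash
cat >> h.py <<'E'
from scipy.spatial.transform import Rotation as Rt
def go(x,y,z,a=None):
    "tool-frame shift/turn to reach world TCP (x,y,z), tool y axis at angle a from world +y"
    st=read_state();R=Rt.from_quat(st['eef_rot']).as_matrix();p=st['tcp_pos']
    dl=R.T@(np.array([x,y,z])-p);c=np.arctan2(-R[0,1],R[1,1])
    print('tcp',p.round(1),'ang %.3f'%c,'shift',dl.round(1),'turn', None if a is None else round(-(a-c),3),'w %.1f F %.1f t %.1f'%(st['gripper_width'],st['gripper_force'],st['time']),'tilt',R[:2,2].round(4))
E
python3 - <<'E'
from h import *
s=save('wrist','w1.png');print(ray(s,320,240));go(540,26,290,-.19)
E
```

```text
(array([435.61182485,  90.65556294, 442.83803634]), array([ 0.28327143, -0.0786176 , -0.95595045]))
tcp [513.5  72.3 301. ] ang -0.246 shift [-37.  -38.5  10.9] turn -0.056 w 85.1 F 0.0 t 2.0 tilt [-0.0009  0.0005]
```

View pics/w1.png

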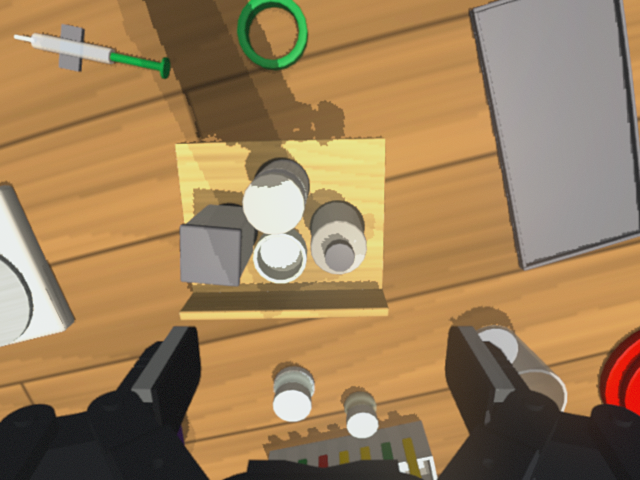

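The wrist view shows everything well. The can lid is at about (275,205), the canister lid has corners near (181,224), (241,228), (239,286) and (181,281), the cap is at (340,256) and the dish rim at (280,257). The stand's front corners are at (176,144) and (385,139).

```bash
python3 - <<'E'
from h import *
s=load('w1');im=s['image'][:,:,::-1].copy();hsv=cv2.cvtColor(im,cv2.COLOR_BGR2HSV)
for p in [(275,205),(255,165),(210,255),(215,215),(340,256),(330,235),(280,237),(280,257),(340,205)]: print(p,hsv[p[1],p[0]])
def cc(m,u,v):
    n,l=cv2.connectedComponents(m.astype(np.uint8));k=l[v,u]
    c,_=cv2.findContours((l==k).astype(np.uint8),cv2.RETR_EXTERNAL,cv2.CHAIN_APPROX_NONE);c=max(c,key=cv2.contourArea);return c
S,V=hsv[...,1],hsv[...,2]
wood=cc((S>70)&(V>180)&(hsv[...,0]>18),200,160);print('stand',cv2.approxPolyDP(cv2.convexHull(wood),6,True).reshape(-1,2).tolist())
g=V.astype(int)
for n,p,z in [('lidcan',(275,205),100),('canister',(210,255),90),('cap',(340,256),103)]:
    v0=g[p[1],p[0]];m=(abs(g-v0)<14)&(S<60);c=cc(m,*p);print(n,cv2.minAreaRect(c),cv2.fitEllipse(c),cv2.approxPolyDP(c,5,True).reshape(-1,2).tolist())
print(cv2.imwrite('pics/c1.png',cv2.resize(im[130:330,160:400],None,fx=3.3,fy=3.0,interpolation=cv2.INTER_CUBIC)))
E
```

```text
(275, 205) [ 41   9 237]
(255, 165) [ 19 127 139]
(210, 255) [  6   8 156]
(215, 215) [ 20  29 104]
(340, 256) [ 15  16 161]
(330, 235) [ 21  37 158]
(280, 237) [ 60   4 238]
(280, 257) [ 70   3 237]
(340, 205) [ 20  47 126]
stand [[250, 150], [244, 193], [184, 222], [175, 144]]
lidcan ((277.31787109375, 232.5664825439453), (100.35775756835938, 59.30230712890625), 81.25383758544922) ((275.91705322265625, 228.3004608154297), (57.542781829833984, 111.92765808105469), 172.75389099121094) [[289, 180], [271, 188], [250, 186], [243, 201], [249, 221], [272, 234], [258, 243], [253, 260], [274, 282], [294, 279], [305, 262], [300, 244], [281, 233], [303, 209]]
canister ((206.0, 255.5), (57.0, 52.0), 90.0) ((200.51597595214844, 260.1362609863281), (42.62535095214844, 68.91712188720703), 151.31666564941406) [[182, 227], [181, 280], [231, 284], [206, 230]]
cap ((339.25, 257.75), (26.870054244995117, 27.577163696289062), 45.0) ((339.3504638671875, 257.35498046875), (25.895408630371094, 28.452037811279297), 77.77224731445312) [[334, 245], [326, 263], [344, 270], [354, 253]]
True
```

View pics/c1.png

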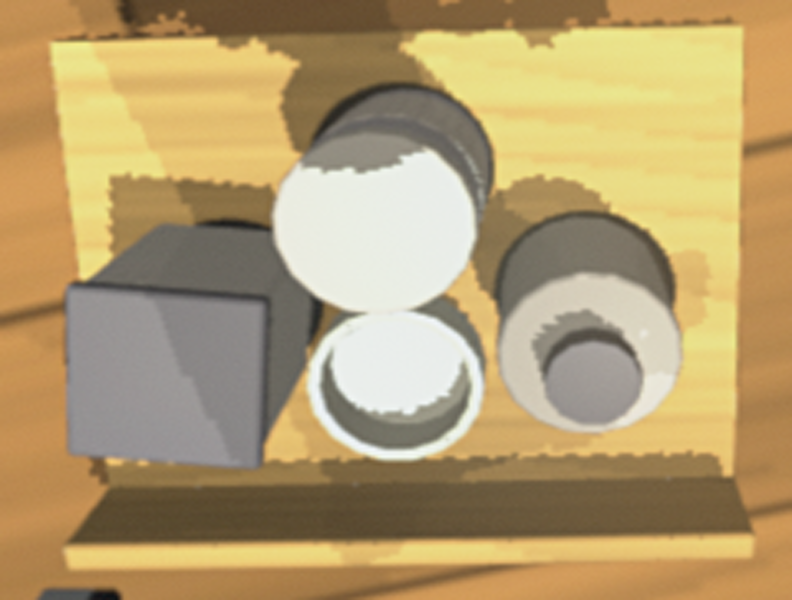

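```bash
python3 - <<'E'
from h import *
s=load('w1')
f=lambda u,v,z:onz(s,(u+.5)/3.3+160-.5,(v+.5)/3+130-.5,z)
for n,u,v,z in [('can',374,222,100),('cap',592,382,103),('dish',397,384.5,38),('botshoulder',590,353,86)]: print(n,f(u,v,z).round(1))
q=np.array([f(u,v,98) for u,v in [(68,285),(268,296),(260,467),(70,452)]]);print('canister lid z98',q.round(1).tolist(),q.mean(0),[np.linalg.norm(q[i]-q[i-1]).round(1) for i in range(4)])
for i,j in((0,1),(3,2),(3,0),(2,1)): print(np.arctan2(*(q[j]-q[i])[::-1]).round(3))
print('can z108',f(374,222,108),'cap111',f(592,382,111))
a=f(52,42,8);b=f(743,27,8);c=f(65,547,58);d=f(753,535,58)
print('stand',a,b,c,d,np.linalg.norm(a-b),np.linalg.norm(c-d),np.arctan2(*(b-a)[::-1]),np.arctan2(*(d-c)[::-1]))
ax=(b-a)/np.linalg.norm(b-a);nx=np.array([ax[1],-ax[0]])
o1=(a+b)/2+nx*85;o2=(c+d)/2-nx*75;print(o1,o2,ax)
o=(o1+o2)/2
for p in [(-40,0),(5,56),(5,-56),(30,0)]: print(p,o+nx*p[0]+ax*p[1])
E
```

```text
can [497.9  33.1]
cap [554.6  74.5]
dish [563.8  14. ]
botshoulder [551.8  75.2]
canister lid z98 [[496.2, -47.4], [511.8, 0.9], [560.3, -16.7], [543.6, -64.2]] [527.96522503 -31.85063757] [np.float64(50.3), np.float64(50.8), np.float64(51.7), np.float64(50.4)]
1.259
1.232
2.801
2.793
can z108 [496.4563165   34.42526001] cap111 [551.83764689  74.8516868 ]
stand [431.8300017  -59.84118979] [478.78471487 142.76350536] [587.929649   -95.57159704] [634.18006942 106.58048749] 207.97453590555466 207.37542446071706 1.3430614635372808 1.3458772375476282
[538.11268353  22.27058427] [537.99133694  22.4373042 ] [0.22577145 0.9741803 ]
(-40, 0) [499.08479836  31.38480236]
(5, 56) [555.56611309  75.7791836 ]
(5, -56) [530.27971035 -33.32900966]
(30, 0) [567.27741914  15.58080065]
```

```bash
python3 - <<'E'
from h import *
s=load('w1')
for u,v in((471,9),(523,269),(639,240)): print(onz(s,u,v,12))
d=load('side0')
print(proj(load('scene0'),(518,314,4)),proj(d,(518,314,4)))
go(497,34,160,-.226)
E
```

```text
[383.13390004 243.50718515]
[649.13633667 260.57361622]
[647.92714463 390.50455186]
[380.3053777  189.36617718] [284.34589172 199.5516059 ]
tcp [513.5  72.3 301. ] ang -0.246 shift [  6.5 -41.2 141. ] turn -0.02 w 85.1 F 0.0 t 2.0 tilt [-0.0009  0.0005]
```

>>> play_rows(
  series="0.0035 -0.02 0.03 0.0 1;0.003 -0.021 0.05 -0.02 1;0 0 0.06 0 1;0 0 0 0 1;0 0 0 0 1",
)

```text
time: 2.65
tcp_pos: [498.9, 34.0, 163.1]
eef_rot: [0.113, 0.994, 0.0, 0.001]
force: [0.4, 0.8, 1.1]
gripper_width: 85.4
gripper_force: 0.0
```

```bash
python3 - <<'E'
from h import *
go(497,34,55,-.226)
s=save('wrist','w2.png')
E
```

```text
tcp [498.9  34.  163.1] ang -0.226 shift [  2.1  -0.6 108.1] turn -0.0 w 85.4 F 0.0 t 2.6 tilt [0.0021 0.0007]
```

View pics/w2.png

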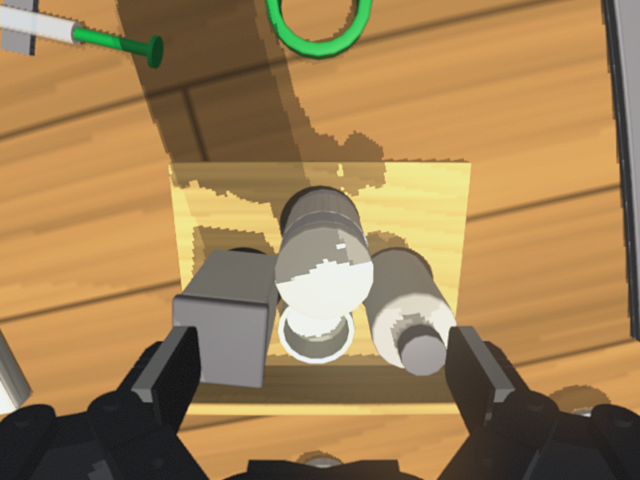

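The can lid, centred at about (324,268), lines up sideways with the midline between the fingers at u≈323. I'll descend.

>>> play_rows(
  series="0.002 0 0.03 0 1;0 0 0.04 0 1;0 0 0.03 0 1;0 0 0.008 0 1;0 0 0 0 1;0 0 0 0 0.3;0 0 0 0 0.3;0 0 0 0 0.3;0 0 0 0 0.3;0 0 0 0 0.3",
)

```text
time: 3.95
tcp_pos: [496.9, 33.7, 54.5]
eef_rot: [0.114, 0.994, 0.0, 0.001]
force: [-1.0, 0.8, 8.1]
gripper_width: 49.1
gripper_force: 39.0
```

```bash
python3 - <<'E'
from h import *
go(497,34,180,-.226)
E
```

```text
tcp [496.9  33.7  54.5] ang -0.228 shift [  -0.3    0.5 -125.5] turn -0.002 w 49.1 F 39.0 t 4.0 tilt [0.0021 0.0007]
```

>>> play_rows(
  series="0 0 -0.025 0 0.3;0 0 -0.05 0 0.3;0 0 -0.05 0 0.3;0.018 0.0372 0 0 0.3;0.018 0.0372 0 0 0.3;0.018 0.0372 0 0 0.3;0.018 0.0372 0 0 0.3;0.018 0.0372 0 0 0.3;0.018 0.0372 0 0 0.3;0.018 0.0372 0 0 0.3",
)

```text
time: 5.2
tcp_pos: [431.2, 316.5, 178.4]
eef_rot: [0.114, 0.994, -0.0, -0.0]
force: [0.5, 0.9, -2.6]
gripper_width: 49.7
gripper_force: 42.0
```

>>> play_rows(
  series="0 0 0 0 0.3;0 0 0.05 0 0.3;0 0 0.05 0 0.3;0 0 0.015 0 0.3;0 0 0 0 0.3;0 0 0 0 0.3",
)

```text
time: 5.95
tcp_pos: [433.3, 316.1, 65.1]
eef_rot: [0.114, 0.993, 0.001, 0.001]
force: [0.4, 0.5, -2.9]
gripper_width: 49.1
gripper_force: 41.7
```

```bash
python3 - <<'E'
from h import *
go(433.5,316,50.5,-.226)
E
```

```text
tcp [433.3 316.1  65.1] ang -0.228 shift [-0.2 -0.1 14.6] turn -0.002 w 49.1 F 41.7 t 6.0 tilt [0.0024 0.0019]
```

>>> play_rows(
  series="0 0 0.007 0 0.3;0 0 0.006 0 0.3;0 0 0.001 0 0.3;0 0 0 0 0.3",
)

```text
time: 6.45
tcp_pos: [432.4, 316.3, 50.2]
eef_rot: [0.114, 0.994, 0.001, 0.0]
force: [-1.6, -0.4, 8.2]
gripper_width: 49.4
gripper_force: 41.1
```

```bash
python3 - <<'E'
from h import *
go(433.5,316,50.5,-.226);print(read_state()['force'])
E
```

```text
tcp [432.4 316.3  50.2] ang -0.228 shift [-1.1 -0.  -0.3] turn -0.002 w 49.4 F 41.1 t 6.5 tilt [0.0008 0.0014]
[-1.59977372 -0.4140852   8.20885555]
```

>>> play_rows(
  series="0 0 0 0 1;0 0 0 0 1;0 0 0 0 1;0 0 0 0 1;0 0 -0.025 0 1;0 0 -0.05 0 1;0 0 -0.05 0 1;0 0 0 0 1",
)

```text
time: 7.45
tcp_pos: [434.2, 317.1, 178.0]
eef_rot: [0.114, 0.994, 0.003, 0.002]
force: [-0.5, 0.3, 0.4]
gripper_width: 85.5
gripper_force: 0.0
```

```bash
python3 - <<'E'
from h import *
go(528,-32,175,-.335)
E
```

```text
tcp [434.2 317.1 178. ] ang -0.228 shift [-170.3 -318.9    1.7] turn 0.107 w 85.5 F 0.0 t 7.5 tilt [0.0056 0.0052]
```

>>> play_rows(
  series="-0.0213 -0.04 0 0 1;-0.0213 -0.04 0 0 1;-0.0213 -0.04 0 0 1;-0.0213 -0.04 0 0 1;-0.0213 -0.04 0 0 1;-0.0213 -0.04 0 0 1;-0.0213 -0.04 0 0 1;-0.0213 -0.04 0 0 1;0 0 0 0.107 1;0 0 0 0 1",
)

```text
time: 8.7
tcp_pos: [525.0, -35.0, 173.3]
eef_rot: [0.167, 0.986, -0.0, -0.001]
force: [0.3, -0.4, -0.4]
gripper_width: 85.1
gripper_force: 0.0
```

```bash
python3 - <<'E'
from h import *
go(528,-32,54,-.335)
s=save('wrist','w3.png')
E
```

```text
tcp [525.  -35.  173.3] ang -0.335 shift [ -2.    4.  119.3] turn 0.0 w 85.1 F 0.0 t 8.7 tilt [-0.0017 -0.0003]
```

View pics/w3.png

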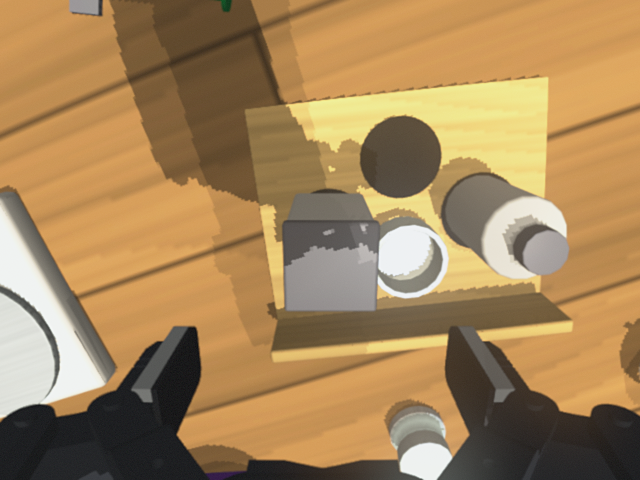

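The canister lid is square in the image and centred at u≈331, against a finger midline of 323. The offset agrees with the computed +4 mm correction.

>>> play_rows(
  series="-0.002 0.004 0.03 0 1;0 0 0.04 0 1;0 0 0.04 0 1;0 0 0.009 0 1;0 0 0 0 1;0 0 0 0 0.3;0 0 0 0 0.3;0 0 0 0 0.3;0 0 0 0 0.3;0 0 0 0 0.3",
)

```text
time: 10.0
tcp_pos: [529.8, -31.6, 56.6]
eef_rot: [0.167, 0.986, 0.0, 0.001]
force: [-1.0, -0.5, 7.6]
gripper_width: 49.6
gripper_force: 42.2
```

```bash
python3 - <<'E'
from h import *
go(511.5,321,54,-.335)
E
```

```text
tcp [529.8 -31.6  56.6] ang -0.335 shift [133.1 327.1   2.6] turn 0.0 w 49.6 F 42.2 t 10.0 tilt [0.0021 0.0003]
```

>>> play_rows(
  series="0 0 -0.025 0 0.3;0 0 -0.05 0 0.3;0 0 -0.05 0 0.3;0.019 0.0467 0 0 0.3;0.019 0.0467 0 0 0.3;0.019 0.0467 0 0 0.3;0.019 0.0467 0 0 0.3;0.019 0.0467 0 0 0.3;0.019 0.0467 0 0 0.3;0.019 0.0467 0 0 0.3",
)

```text
time: 11.25
tcp_pos: [510.2, 322.3, 180.5]
eef_rot: [0.167, 0.986, -0.0, 0.0]
force: [1.1, -0.3, -2.7]
gripper_width: 49.8
gripper_force: 42.7
```

>>> play_rows(
  series="0 0 0 0 0.3;0 0 0.05 0 0.3;0 0 0.05 0 0.3;0 0 0.015 0 0.3;0 0 0 0 0.3;0 0 0 0 0.3",
)

```text
time: 12.0
tcp_pos: [512.2, 321.4, 67.4]
eef_rot: [0.167, 0.986, 0.001, 0.001]
force: [0.3, -0.1, -1.7]
gripper_width: 49.4
gripper_force: 42.6
```

```bash
python3 - <<'E'
from h import *
go(511.5,321,52.6,-.335);print(read_state()['force'])
E
```

```text
tcp [512.2 321.4  67.4] ang -0.335 shift [ 0.5 -0.7 14.8] turn -0.0 w 49.4 F 42.6 t 12.0 tilt [0.0028 0.0018]
[ 0.3273052  -0.14035622 -1.70206116]
```

>>> play_rows(
  series="0 0 0.007 0 0.3;0 0 0.006 0 0.3;0 0 0.0013 0 0.3;0 0 0 0 0.3",
)

```text
time: 12.5
tcp_pos: [510.9, 320.9, 52.4]
eef_rot: [0.167, 0.986, 0.0, -0.0]
force: [-4.1, -3.0, 12.6]
gripper_width: 50.0
gripper_force: 43.9
```

>>> play_rows(
  series="0 0 0 0 1;0 0 0 0 1;0 0 0 0 1;0 0 0 0 1;0 0 -0.025 0 1;0 0 -0.05 0 1;0 0 -0.05 0 1;0 0 0 -0.109 1;0 0 0 0 1",
)

```text
time: 13.62
tcp_pos: [510.6, 320.9, 176.3]
eef_rot: [0.113, 0.994, 0.0, 0.0]
force: [0.3, -0.1, -0.5]
gripper_width: 85.5
gripper_force: 0.0
```

```bash
python3 - <<'E'
from h import *
go(552,75,180,-.226)
E
```

```text
tcp [510.6 320.9 176.3] ang -0.227 shift [ -95.6 -230.3   -3.8] turn -0.001 w 85.5 F 0.0 t 13.6 tilt [0.0002 0.0006]
```

>>> play_rows(
  series="-0.016 -0.0384 0 0 1;-0.016 -0.0384 0 0 1;-0.016 -0.0384 0 0 1;-0.016 -0.0384 0 0 1;-0.016 -0.0384 0 0 1;-0.016 -0.0384 0 0 1;0 0 0 0 1;0 0 0 0 1",
)

```text
time: 14.62
tcp_pos: [552.0, 75.4, 175.3]
eef_rot: [0.113, 0.994, 0.0, -0.001]
force: [0.2, 0.2, -0.3]
gripper_width: 85.4
gripper_force: 0.0
```

```bash
python3 - <<'E'
from h import *
go(552,75,47,-.226)
s=save('wrist','w4.png')
E
```

```text
tcp [552.   75.4 175.3] ang -0.227 shift [ -0.2  -0.4 128.3] turn -0.001 w 85.4 F 0.0 t 14.6 tilt [-0.0015  0.0002]
```

View pics/w4.png

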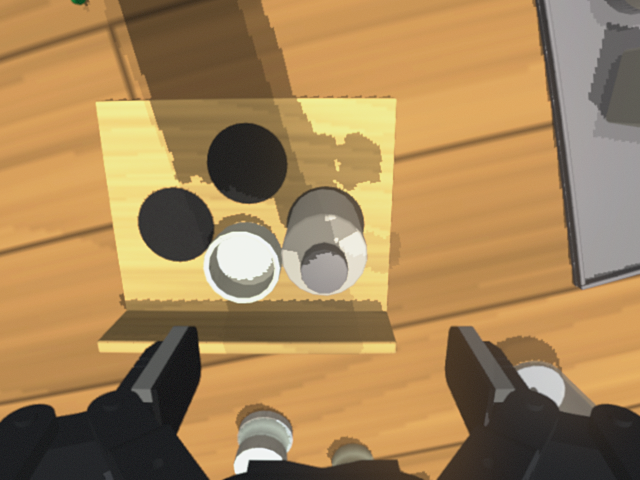

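The bottle cap at (324,270) is on the finger midline. The can and canister discs are empty, and the dish rim is at (242,267).

>>> play_rows(
  series="0 0 0.03 0 1;0 0 0.045 0 1;0 0 0.042 0 1;0 0 0.011 0 1;0 0 0 0 1;0 0 0 0 0.3;0 0 0 0 0.3;0 0 0 0 0.3;0 0 0 0 0.3;0 0 0 0 0.3",
)

```text
time: 15.92
tcp_pos: [553.8, 75.2, 49.5]
eef_rot: [0.113, 0.994, 0.001, 0.001]
force: [-0.9, 0.4, 6.2]
gripper_width: 48.8
gripper_force: 40.4
```

```bash
python3 - <<'E'
from h import *
go(589.5,326,48,-.226)
s=load('w4')
for u,v,z in((242.5,266.5,38),(247,163,8),(176,224,8)):print(onz(s,u,v,z))
E
```

```text
tcp [553.8  75.2  49.5] ang -0.226 shift [ 21.3 252.5   1.8] turn 0.0 w 48.8 F 40.4 t 15.9 tilt [0.0024 0.0009]
[563.40293935  14.74821387]
[498.02835523  31.56491805]
[529.22077801 -32.86840336]
```

>>> play_rows(
  series="0 0 -0.025 0 0.3;0 0 -0.05 0 0.3;0 0 -0.05 0 0.3;0.0036 0.0421 0 0 0.3;0.0036 0.0421 0 0 0.3;0.0036 0.0421 0 0 0.3;0.0036 0.0421 0 0 0.3;0.0036 0.0421 0 0 0.3;0.0036 0.0421 0 0 0.3;0 0 0 0 0.3",
)

```text
time: 17.18
tcp_pos: [586.6, 331.1, 172.8]
eef_rot: [0.11, 0.994, 0.001, -0.001]
force: [0.3, -0.3, -1.7]
gripper_width: 48.8
gripper_force: 42.5
```

>>> play_rows(
  series="0 0 0.05 0 0.3;0 0 0.05 0 0.3;0 0 0.015 0 0.3;0 0 0 0 0.3;0 0 0 0 0.3",
)

```text
time: 17.8
tcp_pos: [589.8, 326.4, 60.4]
eef_rot: [0.113, 0.994, 0.001, 0.002]
force: [0.3, -0.5, -1.9]
gripper_width: 48.9
gripper_force: 42.5
```

```bash
python3 - <<'E'
from h import *
go(589.5,326,45.5,-.226);print(read_state()['force'])
E
```

```text
tcp [589.8 326.4  60.4] ang -0.226 shift [ 0.3 -0.5 14.9] turn -0.0 w 48.9 F 42.5 t 17.8 tilt [0.0034 0.0018]
[ 0.27568451 -0.49524642 -1.88689873]
```

>>> play_rows(
  series="0 0 0.007 0 0.3;0 0 0.006 0 0.3;0 0 0.0013 0 0.3;0 0 0 0 0.3",
)

```text
time: 18.3
tcp_pos: [588.6, 326.4, 45.4]
eef_rot: [0.113, 0.994, 0.001, 0.0]
force: [-3.0, -1.3, 11.2]
gripper_width: 49.0
gripper_force: 43.8
```

>>> play_rows(
  series="0 0 0 0 1;0 0 0 0 1;0 0 0 0 1;0 0 0 0 1;0 0 -0.025 0 1;0 0 -0.05 0 1;0 0 -0.05 0 1;0 0 0 0 1",
)

```text
time: 19.3
tcp_pos: [591.0, 327.0, 173.5]
eef_rot: [0.113, 0.994, 0.003, 0.003]
force: [0.2, -0.9, -0.2]
gripper_width: 85.3
gripper_force: 0.0
```

```bash
python3 - <<'E'
from h import *
go(564,14.5,130,-.226)
E
```

```text
tcp [591.  327.  173.5] ang -0.226 shift [ -43.4 -310.9   41.9] turn -0.0 w 85.3 F 0.0 t 19.3 tilt [0.0074 0.0044]
```

>>> play_rows(
  series="-0.0062 -0.0444 0 0 1;-0.0062 -0.0444 0 0 1;-0.0062 -0.0444 0 0 1;-0.0062 -0.0444 0 0 1;-0.0062 -0.0444 0 0 1;-0.0062 -0.0444 0.02 0 1;-0.0062 -0.0444 0.022 0 1;0 0 0 0 1;0 0 0 0 1",
)

```text
time: 20.42
tcp_pos: [560.6, 13.8, 126.2]
eef_rot: [0.113, 0.994, 0.0, -0.0]
force: [-0.1, -0.0, -0.3]
gripper_width: 85.7
gripper_force: 0.0
```

```bash
python3 - <<'E'
from h import *
go(564,14.5,17,-.226)
s=save('wrist','w5.png')
E
```

```text
tcp [560.6  13.8 126.2] ang -0.226 shift [ -3.3   1.4 109.2] turn 0.0 w 85.7 F 0.0 t 20.4 tilt [-0.0009  0.0004]
```

View pics/w5.png

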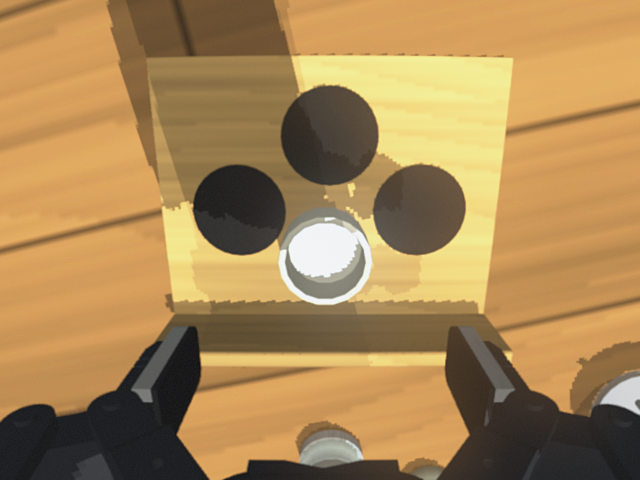

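The dish rim is centred at (325,261), on the finger midline, and all three discs are clear.

>>> play_rows(
  series="-0.0033 0.0014 0.025 0 1;0 0 0.035 0 1;0 0 0.035 0 1;0 0 0.015 0 1;0 0 0.003 0 1;0 0 0 0 0.4;0 0 0 0 0.4;0 0 0 0 0.4;0 0 0 0 0.4;0 0 0 0 0.4",
  squeeze=30,
)

```text
time: 21.72
tcp_pos: [565.4, 13.9, 15.2]
eef_rot: [0.113, 0.994, 0.0, 0.001]
force: [-0.7, 0.2, 5.7]
gripper_width: 53.1
gripper_force: 30.9
```

```bash
python3 - <<'E'
from h import *
s=load('w5')
for u,v,z in((325,260.5,38),(330,134.5,8),(240,210,8),(420,209,8)):print(onz(s,u,v,z).round(1))
# pan from wrist views is clipped; use scene+side ellipse
for n,p in(('scene0',(200,380)),('side0',(310,410))):
    d=load(n);im=d['image'][:,:,::-1].copy();h=cv2.cvtColor(im,cv2.COLOR_BGR2HSV);print(n,h[p[1],p[0]])
    V=h[...,2].astype(int);m=((V<h[p[1],p[0]][2]+18)&(V>150-30)&(h[...,1]<60)).astype(np.uint8)
    m=cv2.morphologyEx(m,cv2.MORPH_OPEN,np.ones((5,5)))
    k,l=cv2.connectedComponents(m);c=max(cv2.findContours((l==l[p[1],p[0]]).astype(np.uint8),0,1)[0],key=cv2.contourArea)
    e=cv2.fitEllipse(c);print(e,onz(d,*e[0],35).round(1),cv2.boundingRect(c))
go(540,-320,60,-.226)
E
```

```text
[563.3  13.7]
[497.8  31.9]
[529.7 -32.5]
[554.1  76.4]
scene0 [ 38  10 209]
((192.8285675048828, 369.1173400878906), (57.105804443359375, 71.75385284423828), 71.052490234375) [ 534.2 -323.6] (158, 340, 71, 59)
side0 [ 23  20 156]
((306.3033752441406, 394.0954284667969), (68.43712615966797, 96.88562774658203), 88.20662689208984) [ 531.4 -325.1] (257, 359, 99, 70)
tcp [565.4  13.9  15.2] ang -0.226 shift [ -50.2 -331.1  -45. ] turn -0.0 w 53.1 F 30.9 t 21.7 tilt [0.0021 0.0004]
```

>>> play_rows(
  series="0 0 -0.025 0 0.4;0 0 -0.045 0 0.4;0 0 -0.04 0 0.4;-0.0066 -0.0479 0 0 0.4;-0.0066 -0.0479 0 0 0.4;-0.0066 -0.0479 0 0 0.4;-0.0066 -0.0479 0 0 0.4;-0.0066 -0.0479 0 0 0.4;-0.0066 -0.0479 0 0 0.4;-0.0066 -0.0479 0 0 0.4",
)

```text
time: 22.98
tcp_pos: [534.3, -324.8, 124.6]
eef_rot: [0.113, 0.994, -0.0, 0.001]
force: [-0.2, 0.4, -0.8]
gripper_width: 52.8
gripper_force: 32.3
```

>>> play_rows(
  series="0 0 0 0 0.4;0 0 0 0 0.4;0 0 0 0 0.4",
)

```text
time: 23.35
tcp_pos: [535.0, -321.4, 123.8]
eef_rot: [0.112, 0.994, 0.001, 0.0]
force: [-0.3, 0.3, -0.7]
gripper_width: 52.7
gripper_force: 32.3
```

```bash
python3 - <<'E'
from h import *
go(535,-324.5,43,-.226);save('wrist','w6.png')
E
```

```text
tcp [ 535.  -321.4  123.8] ang -0.223 shift [-0.7 -3.1 80.8] turn 0.003 w 52.7 F 32.3 t 23.4 tilt [0.0003 0.0011]
```

View pics/w6.png

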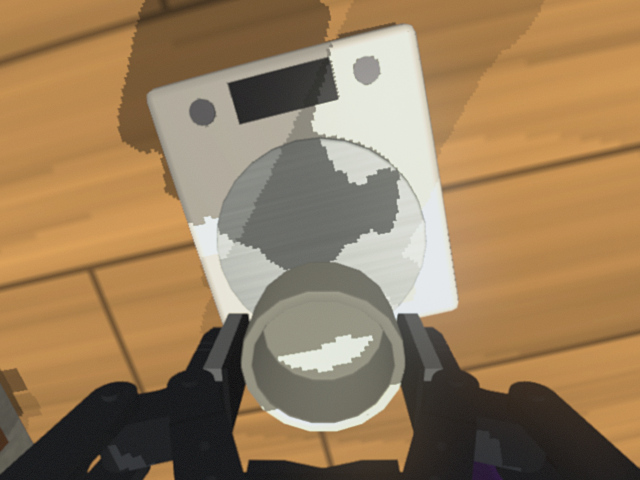

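The pan shows its left edge at (217,230), right edge at (426,230) and top edge at (322,138). The held dish rim is centred at about (324,361).

```bash
python3 - <<'E'
from h import *
from scipy.optimize import least_squares
s=load('w6')
P=np.array([onz(s,u,v,35) for u,v in((217,230),(426,230),(322,138),(251,168),(395,167),(231,281))])
r=least_squares(lambda q:np.hypot(P[:,0]-q[0],P[:,1]-q[1])-60,[533,-324]);print(r.x,r.fun.round(1))
print('dish',onz(s,324,346+15,146.6))
E
```

```text
[ 530.48628027 -320.59689121] [ 0.5 -1.9  0.4 -0.7 -0.8 -2.6]
dish [ 531.81083938 -321.1074527 ]
```

>>> play_rows(
  series="0.001 -0.001 0.025 0 0.4;0 0 0.03 0 0.4;0 0 0.016 0 0.4;0 0 0 0 0.4;0 0 0 0 0.4",
)

```text
time: 24.02
tcp_pos: [533.9, -324.4, 53.7]
eef_rot: [0.113, 0.994, -0.0, 0.001]
force: [0.3, -0.2, -1.5]
gripper_width: 53.0
gripper_force: 32.3
```

```bash
python3 - <<'E'
from h import *
go(534,-322,42.2,-.226)
E
```

```text
tcp [ 533.9 -324.4   53.7] ang -0.225 shift [ 0.4  2.3 11.5] turn 0.001 w 53.0 F 32.3 t 24.0 tilt [ 0.0014 -0.0008]
```

>>> play_rows(
  series="0 0.0015 0.005 0 0.4;0 0 0.005 0 0.4;0 0 0.001 0 0.4;0 0 0 0 0.4;0 0 0 0 0.4",
)

```text
time: 24.65
tcp_pos: [533.8, -322.5, 42.3]
eef_rot: [0.113, 0.994, 0.0, 0.0]
force: [-1.4, 1.3, 4.8]
gripper_width: 53.0
gripper_force: 32.8
```

```bash
python3 - <<'E'
from h import *
go(534,-322,42.2,-.226);print(read_state()['force'])
E
```

```text
tcp [ 533.8 -322.5   42.3] ang -0.226 shift [-0.1  0.5  0.1] turn 0.0 w 53.0 F 32.8 t 24.6 tilt [0.0005 0.0003]
[-1.36095649  1.33693479  4.78238367]
```

In contact at the expected height, so I'll release, rise and check.

>>> play_rows(
  series="0 0 0 0 1;0 0 0 0 1;0 0 0 0 1;0 0 0 0 1;0 0 -0.025 0 1;0 0 -0.05 0 1;0 0 -0.055 0 1;0 0 0 0 1;0 0 0 0 1",
  squeeze=40,
)

```text
time: 25.78
tcp_pos: [533.3, -322.3, 171.4]
eef_rot: [0.113, 0.994, 0.0, -0.0]
force: [-0.2, 0.8, -0.2]
gripper_width: 85.4
gripper_force: 0.0
```

```bash
python3 - <<'E'
from h import *
go(589,326.5,180,-.226);save('wrist','w7.png')
E
```

```text
tcp [ 533.3 -322.3  171.4] ang -0.226 shift [ 90.8 644.8  -8.4] turn 0.0 w 85.4 F 0.0 t 25.8 tilt [-0.0002  0.0004]
```

View pics/w7.png

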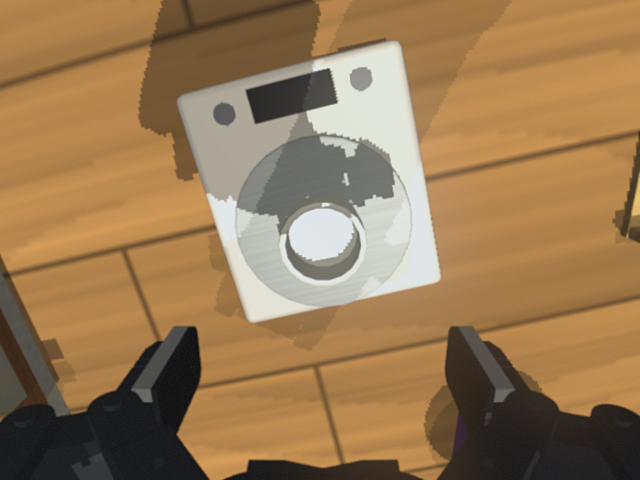

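The pan spans u 236–412 and v 134–307. The dish rim spans u 279–368 and v 201–286.

```bash
python3 - <<'E'
from h import *
s=load('w7')
m=lambda a,z:np.mean([onz(s,u,v,z) for u,v in a],0)
print(m(((236,220),(412,220),(324,134),(324,307)),35),m(((279,243),(368,243),(323.5,201),(323.5,286)),65))
E
```

```text
[ 526.8939776  -320.70366061] [ 531.85603156 -322.24219829]
```

```bash
python3 - <<'E'
from h import *
s=load('w7')
for u,v,z in((236,220,35),(412,220,35),(324,134,35),(324,307,35),(279,243,65),(368,243,65),(323.5,201,65),(323.5,286,65)):print(onz(s,u,v,z).round(1))
im=s['image'][:,:,::-1];cv2.imwrite('pics/c7.png',cv2.resize(im[120:330,210:440].copy(),None,fx=3.4,fy=2.8,interpolation=cv2.INTER_CUBIC))
E
```

```text
[ 511.7 -377.5]
[ 538.1 -262.9]
[ 470.5 -307.8]
[ 587.3 -334.5]
[ 525.2 -348.4]
[ 537.3 -295.9]
[ 506.1 -316.3]
[ 558.8 -328.4]
```

View pics/c7.png

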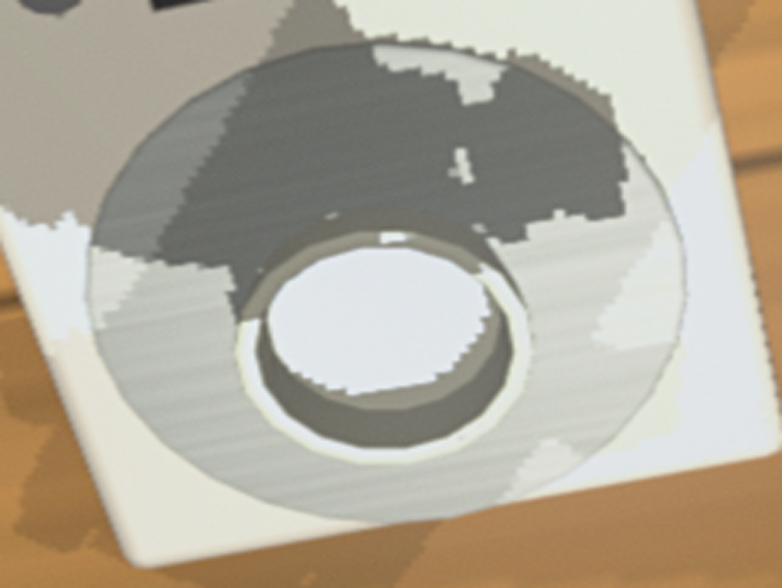

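The dish looks a few mm off towards +x, so I'll cross-check from the side camera, whose lateral axis is x.

```bash
python3 - <<'E'
from h import *
s=save('side','s8.png')
cv2.imwrite('pics/c8.png',cv2.resize(s['image'][300:480,200:400,::-1].copy(),None,fx=4,fy=3.3,interpolation=cv2.INTER_CUBIC))
E
```

View pics/c8.png

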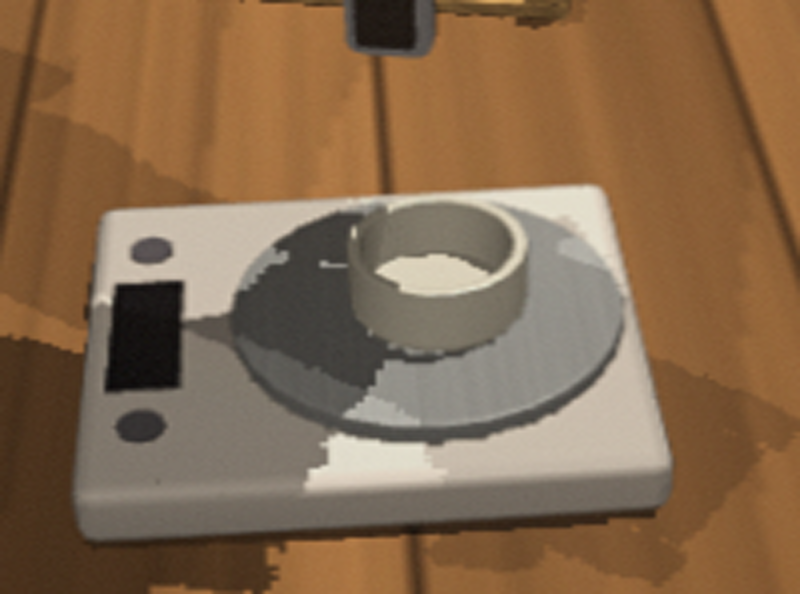

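The pan spans crop columns 232–625 and rows about 200–428. The dish rim spans columns 349–528, and the front of its base is at row 350.

```bash
python3 - <<'E'
from h import *
s=load('s8')
f=lambda u,v,z:onz(s,(u+.5)/4+200-.5,(v+.5)/3.3+300-.5,z)
L,R,T,B=f(232,314,35),f(625,300,35),f(428,200,35),f(428,428,35);print('pan',L,R,T,B,'c',(L+R)[0]/2,(T+B)[1]/2)
l,r=f(349,245,65),f(528,245,65);b=f(440,350,35);t=f(440,200,65);print('dish',l,r,'c',(l+r)[0]/2,b[1]+27,t[1]-27)
E
```

```text
pan [ 472.45767984 -321.47870954] [ 591.86379115 -324.36659616] [ 535.32050826 -263.20405639] [ 528.50225477 -381.00513892] c 532.1607354941922 -322.1045976563863
dish [ 509.19682626 -320.45788068] [ 562.12915117 -325.05183979] c 535.6629887163072 -317.68918393071107 -325.3364833782148
```

The two views agree that the dish sits about 4 mm too far in +x. I'll regrasp it and shift it.

>>> play_rows(
  series="0 0 0.03 0 1;0 0 0.045 0 1;0 0 0.04 0 1;0 0 0.014 0 1;0 0 0 0 1;0 0 0 0 0.4;0 0 0 0 0.4;0 0 0 0 0.4;0 0 0 0 0.4;0 0 0 0 0.4",
  squeeze=30,
)

```text
time: 27.12
tcp_pos: [534.6, -323.2, 44.6]
eef_rot: [0.113, 0.994, -0.0, 0.001]
force: [-1.1, 1.2, 5.2]
gripper_width: 53.0
gripper_force: 31.0
```

>>> play_rows(
  series="0 0 -0.005 0 0.4;0 0 0 0 0.4;0.004 0 0 0 0.4;0 0 0 0 0.4;0 0 0.003 0 0.4;0 0 0.002 0 0.4;0 0 0 0 0.4;0 0 0 0 0.4",
)

```text
time: 28.12
tcp_pos: [529.6, -321.8, 44.5]
eef_rot: [0.113, 0.994, 0.0, 0.0]
force: [-5.8, 4.1, 18.3]
gripper_width: 52.4
gripper_force: 33.3
```

```bash
python3 - <<'E'
from h import *
go(530,-322,42.2,-.226);print(read_state()['force'])
E
```

```text
tcp [ 529.6 -321.8   44.5] ang -0.226 shift [-0.4 -0.1  2.3] turn 0.0 w 52.4 F 33.3 t 28.1 tilt [0.0002 0.0007]
[-5.75027574  4.12447064 18.26580776]
```

>>> play_rows(
  series="0 0 -0.001 0 0.4;0 0 0 0 1;0 0 0 0 1;0 0 0 0 1;0 0 0 0 1;0 0 -0.025 0 1;0 0 -0.05 0 1;0 0 -0.06 0 1;0 0 0 0 1;0 0 0 0 1",
  squeeze=40,
)

```text
time: 29.38
tcp_pos: [529.4, -321.3, 178.3]
eef_rot: [0.113, 0.994, 0.0, -0.0]
force: [-0.1, 0.3, -0.9]
gripper_width: 85.2
gripper_force: 0.0
```

```bash
python3 - <<'E'
from h import *
s=save('side','s9.png')
cv2.imwrite('pics/c9.png',cv2.resize(s['image'][300:480,200:400,::-1].copy(),None,fx=4,fy=3.3,interpolation=cv2.INTER_CUBIC))
go(589,326.5,178,-.226)
E
```

```text
tcp [ 528.9 -321.   177.5] ang -0.226 shift [8.630e+01 6.446e+02 1.000e-01] turn 0.0 w 85.3 F 0.0 t 29.4 tilt [-0.0017  0.0011]
```

View pics/c9.png

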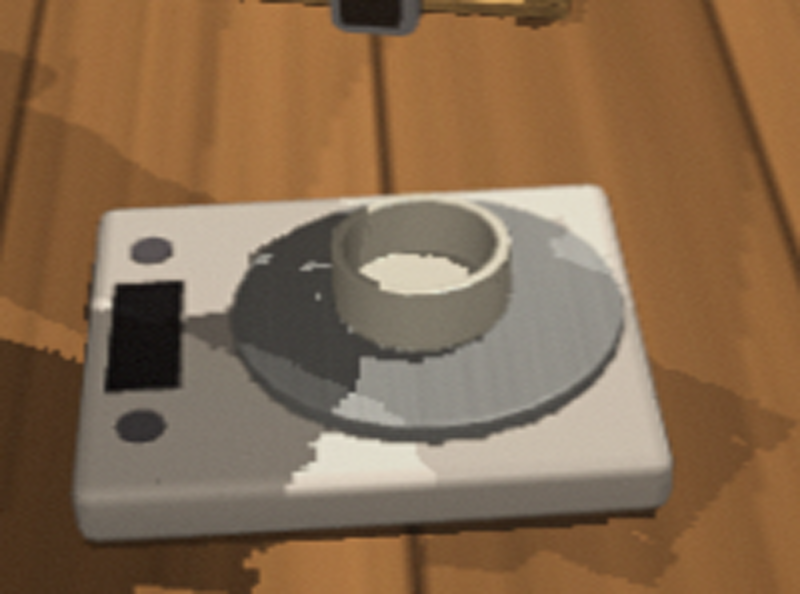

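The dish is upright, with its rim at columns 331–511, so it is now within about 2 mm of the pan centre. Next I'll return the bottle.

>>> play_rows(
  series="0.0066 0.0496 0 0 1;0.0066 0.0496 0 0 1;0.0066 0.0496 0 0 1;0.0066 0.0496 0 0 1;0.0066 0.0496 0 0 1;0.0066 0.0496 0 0 1;0.0066 0.0496 0 0 1;0.0066 0.0496 0 0 1;0.0066 0.0496 0 0 1;0.0066 0.0496 0 0 1",
)

```text
time: 30.68
tcp_pos: [575.2, 177.8, 176.8]
eef_rot: [0.113, 0.994, -0.001, -0.001]
force: [0.5, -0.4, -0.1]
gripper_width: 85.3
gripper_force: 0.0
```

>>> play_rows(
  series="0.0066 0.0496 0 0 1;0.0066 0.0496 0 0 1;0.0066 0.0496 0 0 1;0 0 0 0 1;0 0 0 0 1;0 0 0 0 1",
)

```text
time: 31.42
tcp_pos: [590.4, 323.8, 178.0]
eef_rot: [0.114, 0.993, -0.001, -0.0]
force: [-0.7, 0.8, 0.1]
gripper_width: 85.4
gripper_force: 0.0
```

```bash
python3 - <<'E'
from h import *
go(589,326.4,46,-.226)
E
```

```text
tcp [590.4 323.8 178. ] ang -0.228 shift [  1.9   2.5 132. ] turn -0.002 w 85.4 F 0.0 t 31.4 tilt [-0.0009 -0.0016]
```

>>> play_rows(
  series="0.001 0.001 0.03 0 1;0 0 0.045 0 1;0 0 0.043 0 1;0 0 0.014 0 1;0 0 0 0 1;0 0 0 0 1",
)

```text
time: 32.17
tcp_pos: [591.1, 327.5, 48.8]
eef_rot: [0.113, 0.994, 0.001, 0.001]
force: [0.9, -0.0, 0.2]
gripper_width: 85.8
gripper_force: 0.0
```

```bash
python3 - <<'E'
from h import *
go(589,326.4,45.5,-.226)
E
```

```text
tcp [591.1 327.5  48.8] ang -0.226 shift [ 1.8 -1.6  3.3] turn -0.0 w 85.8 F 0.0 t 32.2 tilt [0.0029 0.0015]
```

>>> play_rows(
  series="0.001 -0.001 0.002 0 1;0 0 0 0 1;0 0 0 0 0.3;0 0 0 0 0.3;0 0 0 0 0.3;0 0 0 0 0.3;0 0 0 0 0.3",
)

```text
time: 33.05
tcp_pos: [588.6, 326.7, 45.0]
eef_rot: [0.113, 0.994, 0.0, 0.0]
force: [-0.1, 0.0, 2.6]
gripper_width: 48.8
gripper_force: 42.0
```

```bash
python3 - <<'E'
from h import *
go(553.6,75.2,45.5,-.226)
E
```

```text
tcp [588.6 326.7  45. ] ang -0.226 shift [ -22.2 -253.    -0.7] turn 0.0 w 48.8 F 42.0 t 33.0 tilt [0.0006 0.0005]
```

>>> play_rows(
  series="0 0 -0.025 0 0.3;0 0 -0.05 0 0.3;0 0 -0.05 0 0.3;-0.0037 -0.0422 0 0 0.3;-0.0037 -0.0422 0 0 0.3;-0.0037 -0.0422 0 0 0.3;-0.0037 -0.0422 0 0 0.3;-0.0037 -0.0422 0 0 0.3;-0.0037 -0.0422 0 0 0.3;0 0 0 0 0.3",
)

```text
time: 34.3
tcp_pos: [552.1, 69.6, 169.2]
eef_rot: [0.116, 0.993, -0.001, -0.001]
force: [0.4, 0.5, -2.8]
gripper_width: 48.4
gripper_force: 42.2
```

>>> play_rows(
  series="0 0 0.05 0 0.3;0 0 0.045 0 0.3;0 0 0.015 0 0.3;0 0 0 0 0.3;0 0 0 0 0.3;0 0 0 0 0.3",
)

```text
time: 35.05
tcp_pos: [554.5, 74.9, 61.2]
eef_rot: [0.113, 0.994, 0.0, 0.001]
force: [0.6, 0.1, -2.4]
gripper_width: 48.6
gripper_force: 42.3
```

```bash
python3 - <<'E'
from h import *
go(553.6,75.2,49,-.226)
E
```

```text
tcp [554.5  74.9  61.2] ang -0.226 shift [ 1.   0.  12.2] turn 0.0 w 48.6 F 42.3 t 35.0 tilt [0.0027 0.0007]
```

>>> play_rows(
  series="0.0005 0 0.006 0 0.3;0 0 0.005 0 0.3;0 0 0.0005 0 0.3;0 0 0 0 0.3;0 0 0 0 0.3",
)

```text
time: 35.67
tcp_pos: [552.9, 74.9, 48.9]
eef_rot: [0.113, 0.994, 0.0, -0.0]
force: [-3.0, -0.1, 9.4]
gripper_width: 48.8
gripper_force: 43.6
```

```bash
python3 - <<'E'
from h import *
go(553.8,75.2,49.5,-.226);print(read_state()['force'])
E
```

```text
tcp [552.9  74.9  48.9] ang -0.226 shift [-0.8  0.5 -0.6] turn 0.0 w 48.8 F 43.6 t 35.7 tilt [-0.      0.0005]
[-3.04507277 -0.08988998  9.40409755]
```

Within 1 mm of home and in contact. I'll release it and go to the canister.

>>> play_rows(
  series="0 0 0 0 1;0 0 0 0 1;0 0 0 0 1;0 0 0 0 1;0 0 -0.025 0 1;0 0 -0.05 0 1;0 0 -0.055 0 1;0 0 0 0.109 1;0 0 0 0 1",
)

```text
time: 36.8
tcp_pos: [552.8, 75.0, 178.5]
eef_rot: [0.166, 0.986, 0.0, 0.0]
force: [0.1, -0.4, -0.4]
gripper_width: 85.2
gripper_force: 0.0
```

```bash
python3 - <<'E'
from h import *
go(511,321,180,-.335)
E
```

```text
tcp [552.8  75.  178.5] ang -0.334 shift [120.1 218.8  -1.4] turn 0.001 w 85.2 F 0.0 t 36.8 tilt [0.0006 0.0002]
```

>>> play_rows(
  series="0.02 0.0365 0 0.001 1;0.02 0.0365 0 0 1;0.02 0.0365 0 0 1;0.02 0.0365 0 0 1;0.02 0.0365 0 0 1;0.02 0.0365 0 0 1;0 0 0 0 1;0 0 0 0 1;0 0 0 0 1;0 0 0 0 1",
)

```text
time: 38.05
tcp_pos: [512.0, 319.9, 178.1]
eef_rot: [0.168, 0.986, -0.0, 0.0]
force: [0.0, -0.7, 0.2]
gripper_width: 85.8
gripper_force: 0.0
```

```bash
python3 - <<'E'
from h import *
go(511,321,52.5,-.335)
E
```

```text
tcp [512.  319.9 178.1] ang -0.337 shift [  1.3   0.8 125.6] turn -0.002 w 85.8 F 0.0 t 38.0 tilt [-0.     -0.0004]
```

>>> play_rows(
  series="0.001 0 0.03 -0.001 1;0 0 0.045 0 1;0 0 0.04 0 1;0 0 0.01 0 1;0 0 0 0 1;0 0 0 0 1;0 0 0 0 1",
)

```text
time: 38.92
tcp_pos: [511.6, 322.0, 54.7]
eef_rot: [0.167, 0.986, 0.001, 0.001]
force: [0.5, 0.4, -0.5]
gripper_width: 85.0
gripper_force: 0.0
```

```bash
python3 - <<'E'
from h import *
go(511,321,52.5,-.335)
E
```

```text
tcp [511.6 322.   54.7] ang -0.335 shift [ 0.3 -1.2  2.2] turn 0.0 w 85.0 F 0.0 t 38.9 tilt [0.0021 0.0015]
```

>>> play_rows(
  series="0 -0.001 0.001 0 1;0 0 0 0 0.3;0 0 0 0 0.3;0 0 0 0 0.3;0 0 0 0 0.3;0 0 0 0 0.3",
)

```text
time: 39.67
tcp_pos: [510.5, 320.6, 52.4]
eef_rot: [0.167, 0.986, 0.0, 0.0]
force: [-1.1, 1.1, 3.2]
gripper_width: 49.6
gripper_force: 41.9
```

```bash
python3 - <<'E'
from h import *
go(529.2,-31.8,56.5,-.335)
E
```

```text
tcp [510.5 320.6  52.4] ang -0.335 shift [-133.4 -326.7   -4.2] turn 0.0 w 49.6 F 41.9 t 39.7 tilt [0.0003 0.0002]
```

>>> play_rows(
  series="0 0 -0.025 0 0.3;0 0 -0.05 0 0.3;0 0 -0.055 0 0.3;-0.0191 -0.0467 0 0 0.3;-0.0191 -0.0467 0 0 0.3;-0.0191 -0.0467 0 0 0.3;-0.0191 -0.0467 0 0 0.3;-0.0191 -0.0467 0 0 0.3;-0.0191 -0.0467 0 0 0.3;-0.0191 -0.0467 0 0 0.3",
)

```text
time: 40.92
tcp_pos: [528.6, -33.8, 181.8]
eef_rot: [0.167, 0.986, -0.0, -0.0]
force: [0.9, -0.0, -1.3]
gripper_width: 49.8
gripper_force: 42.5
```

>>> play_rows(
  series="0 0 0 0 0.3;0 0 0 0 0.3;0 0 0.05 0 0.3;0 0 0.05 0 0.3;0 0 0.014 0 0.3;0 0 0 0 0.3;0 0 0 0 0.3;0 0 0 0 0.3",
)

```text
time: 41.92
tcp_pos: [530.5, -32.1, 69.7]
eef_rot: [0.167, 0.986, 0.0, 0.001]
force: [-0.0, -0.8, -2.3]
gripper_width: 49.7
gripper_force: 42.5
```

```bash
python3 - <<'E'
from h import *
go(529.4,-31.7,56.5,-.335)
E
```

```text
tcp [530.5 -32.1  69.7] ang -0.335 shift [ 1.2  0.  13.2] turn 0.0 w 49.7 F 42.5 t 41.9 tilt [0.0029 0.0002]
```

>>> play_rows(
  series="0 0 0.006 0 0.3;0 0 0.006 0 0.3;0 0 0.0005 0 0.3;0 0 0 0 0.3;0 0 0 0 0.3",
)

```text
time: 42.55
tcp_pos: [529.5, -32.0, 56.2]
eef_rot: [0.167, 0.986, 0.0, 0.0]
force: [-2.1, 0.1, 7.9]
gripper_width: 49.3
gripper_force: 43.8
```

```bash
python3 - <<'E'
from h import *
go(529.4,-31.7,56.5,-.335);print(read_state()['force'])
E
```

```text
tcp [529.5 -32.   56.2] ang -0.335 shift [ 0.2  0.2 -0.3] turn 0.0 w 49.3 F 43.8 t 42.5 tilt [0.0004 0.0007]
[-2.10462371  0.11147306  7.94375348]
```

>>> play_rows(
  series="0 0 0 0 1;0 0 0 0 1;0 0 0 0 1;0 0 0 0 1;0 0 -0.025 0 1;0 0 -0.05 0 1;0 0 -0.05 0 1;0 0 0 -0.109 1;0 0 0 0 1;0 0 0 0 1",
)

```text
time: 43.8
tcp_pos: [528.6, -32.2, 180.0]
eef_rot: [0.114, 0.994, -0.0, -0.001]
force: [-0.3, 0.4, -0.3]
gripper_width: 85.3
gripper_force: 0.0
```

```bash
python3 - <<'E'
from h import *
go(432.5,316.3,180,-.228)
E
```

```text
tcp [528.6 -32.2 180. ] ang -0.228 shift [1.724e+02 3.178e+02 2.000e-01] turn 0.0 w 85.3 F 0.0 t 43.8 tilt [-0.0014 -0.    ]
```

>>> play_rows(
  series="0.0246 0.0454 0 0 1;0.0246 0.0454 0 0 1;0.0246 0.0454 0 0 1;0.0246 0.0454 0 0 1;0.0246 0.0454 0 0 1;0.0246 0.0454 0 0 1;0.0246 0.0454 0 0 1;0 0 0 0 1;0 0 0 0 1;0 0 0 0 1",
)

```text
time: 45.05
tcp_pos: [433.0, 314.4, 180.4]
eef_rot: [0.114, 0.993, -0.001, -0.0]
force: [-0.0, -0.3, -0.2]
gripper_width: 85.6
gripper_force: 0.0
```

>>> play_rows(
  series="0 0 0.03 0 1;0 0 0.045 0 1;0 0 0.04 0 1;0 0 0.012 0 1;0 0 0 0 1;0 0 0 0 1;0 0 0 0 1",
)

```text
time: 45.92
tcp_pos: [433.4, 316.7, 55.0]
eef_rot: [0.113, 0.994, 0.001, 0.001]
force: [1.0, -0.3, 0.2]
gripper_width: 85.3
gripper_force: 0.0
```

```bash
python3 - <<'E'
from h import *
go(432.5,316.3,50.5,-.228)
E
```

```text
tcp [433.4 316.7  55. ] ang -0.226 shift [ 0.8 -0.6  4.5] turn 0.002 w 85.3 F 0.0 t 45.9 tilt [0.0019 0.0017]
```

>>> play_rows(
  series="0 -0.0005 0.003 0 1;0 0 0 0 1;0 0 0 0 0.3;0 0 0 0 0.3;0 0 0 0 0.3;0 0 0 0 0.3;0 0 0 0 0.3",
)

```text
time: 46.8
tcp_pos: [432.6, 315.8, 50.9]
eef_rot: [0.113, 0.994, 0.0, 0.0]
force: [-1.2, 1.1, 3.3]
gripper_width: 49.0
gripper_force: 40.4
```

```bash
python3 - <<'E'
from h import *
go(496.7,33.8,54.5,-.228)
E
```

```text
tcp [432.6 315.8  50.9] ang -0.226 shift [-125.6 -260.5   -3.7] turn 0.002 w 49.0 F 40.4 t 46.8 tilt [0.0004 0.0004]
```

>>> play_rows(
  series="0 0 -0.025 0 0.3;0 0 -0.05 0 0.3;0 0 -0.055 0 0.3;-0.018 -0.0372 0 0 0.3;-0.018 -0.0372 0 0 0.3;-0.018 -0.0372 0 0 0.3;-0.018 -0.0372 0 0 0.3;-0.018 -0.0372 0 0 0.3;-0.018 -0.0372 0 0 0.3;-0.018 -0.0372 0 0 0.3",
)

```text
time: 48.05
tcp_pos: [496.4, 32.1, 180.1]
eef_rot: [0.113, 0.994, -0.0, -0.001]
force: [0.2, 0.7, -2.3]
gripper_width: 49.3
gripper_force: 42.3
```

>>> play_rows(
  series="0 0 0 0 0.3;0 0 0 0 0.3;0 0 0.05 0 0.3;0 0 0.05 0 0.3;0 0 0.014 0 0.3;0 0 0 0 0.3;0 0 0 0 0.3;0 0 0 0 0.3",
)

```text
time: 49.05
tcp_pos: [498.2, 33.9, 68.2]
eef_rot: [0.113, 0.994, 0.0, 0.001]
force: [0.0, 0.0, -1.6]
gripper_width: 48.9
gripper_force: 42.1
```

```bash
python3 - <<'E'
from h import *
go(496.7,33.8,54.6,-.228)
E
```

```text
tcp [498.2  33.9  68.2] ang -0.226 shift [ 1.5 -0.4 13.6] turn 0.002 w 48.9 F 42.1 t 49.0 tilt [0.0028 0.0006]
```

>>> play_rows(
  series="0.0005 0 0.006 0 0.3;0 0 0.006 0 0.3;0 0 0.0008 0 0.3;0 0 0 0 0.3;0 0 0 0 0.3",
)

```text
time: 49.68
tcp_pos: [496.8, 34.2, 54.6]
eef_rot: [0.113, 0.994, 0.001, 0.0]
force: [-3.4, 1.4, 10.8]
gripper_width: 49.3
gripper_force: 42.0
```

```bash
python3 - <<'E'
from h import *
go(496.9,33.7,54.5,-.228);print(read_state()['force'])
E
```

```text
tcp [496.8  34.2  54.6] ang -0.226 shift [-0.2 -0.5  0.1] turn 0.002 w 49.3 F 42.0 t 49.7 tilt [0.0004 0.001 ]
[-3.41692897  1.40298497 10.81651145]
```

>>> play_rows(
  series="0 0 0 0 1;0 0 0 0 1;0 0 0 0 1;0 0 0 0 1;0 0 -0.025 0 1;0 0 -0.05 0 1;0 0 -0.06 0 1;0 0 -0.06 0 1;0 0 -0.05 0 1;0 0 0 0 1",
)

```text
time: 50.92
tcp_pos: [498.8, 33.8, 302.7]
eef_rot: [0.113, 0.994, 0.002, 0.004]
force: [0.2, -0.5, -0.8]
gripper_width: 85.3
gripper_force: 0.0
```

```bash
python3 - <<'E'
from h import *
save('side','s10.png');a=save('scene','sc10.png')['image']
b=load('s10')['image'];cv2.imwrite('pics/c10.png',np.vstack([a[190:330,220:420],b[180:320,220:420]])[:,:,::-1].repeat(2,0).repeat(3,1))
w=save('wrist','w10.png')
for n,o in(('scene0',a),('side0',b)):
    d=np.abs(o.astype(int)-load(n)['image']).max(2)>60;print(n,cv2.boundingRect(d.astype(np.uint8)),d.sum())
go(497,34,300)
E
```

```text
scene0 (53, 0, 301, 380) 12993
side0 (0, 0, 331, 410) 12490
tcp [495.7  33.7 297.9] ang -0.226 shift [-1.2  0.6 -2.1] turn None w 85.6 F 0.0 t 51.1 tilt [-0.0016 -0.0002]
```

View pics/c10.png

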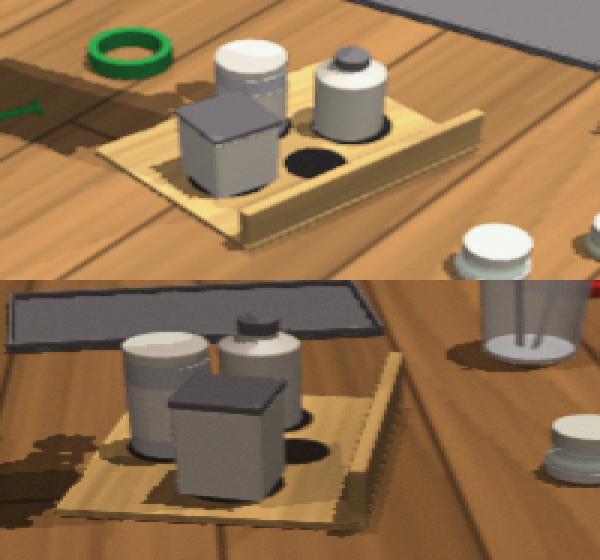

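View pics/w10.png

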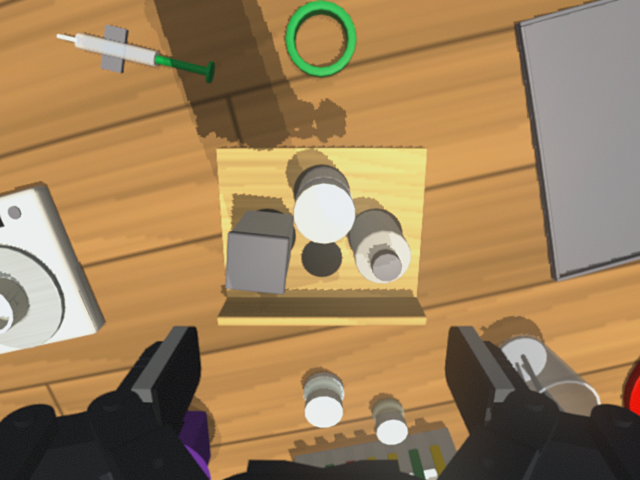

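All three containers are upright on their own spots: the can lid is at (324,213), the canister lid at (258,262) and the cap at (386,265). The dish is on the pan, the tray is empty and the arm is clear, so I'll hand in.

```bash
python3 - <<'E'
from h import *
s=load('w10');print(onz(s,324,212.5,108),onz(s,386,265,111),onz(s,258.5,262,98))
print(close_job())
E
```

```text
[495.76955456  34.15513244] [549.31959843  73.89472147] [527.58214246 -30.09908761]
the job is handed in; nothing more can be done
None
```

The job is done and handed in: the dish stands upright about 2 mm from the middle of the scale's pan, the can, canister and bottle are back upright within about 3 mm of where they started, nothing was tipped, and I left the bystanders alone.

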